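Shut the bean mill's hopper and engage its hold-down clutch

ROBOT

A 6-joint arm with a two-finger parallel gripper is mounted at the origin on the work surface. World frame = base frame: x ahead of the robot, y to its left, z up, the work surface at z = 0. Lengths are in m, angles in rad, forces in N, time in s.
With the tool pointing down it reaches from about 0.35 to 0.775 m from the base axis. Payload 7.3 kg.
Tool frame: the origin (TCP) lies midway between the tips of the shut fingers; the grasp point (between the pads) lies 19 mm behind it (robot.grip_depth is the z of the grasp point in the tool frame, in m); z points along the fingers, y is the line along which they close (so a half turn about z gives the same grasp; the last joint's range is limited). The gripper opens to 92 mm and grips with 3 to 60 N. Pads are 19 mm wide; open, the fingers measure 130 mm over their backs; the gripper's body (75 mm by 190 mm) begins 47 mm behind the grasp point.
Start: joints at [0.979, 0.342, 1.524, -0, 1.275, -0.146], TCP at [0.226, 0.474, 0.227] pointing down, gripper open.
Joint ranges: [-2.53, 2.53], [-0.77, 2.02], [0.04, 2.7], [-1, 4.14], [0.28, 2.66], [-3.11, 3.11]. Speed limits (rad/s): [2.57, 2.57, 3.14, 3.14, 3.14, 3.14].

INTERFACE

Orientations are given as [roll, pitch, yaw] about the fixed x, y, z axes, in that order (R = Rz(yaw) Ry(pitch) Rx(roll)).
In Python, from cell import robot, viewer gives the robot as it stands.
- The arm moves only by the tool step_arm, never from a script. Its argument "increments" is a list of rows, each an object with "delta_pos": the shift along the tool's x, y, z in cm, a list of three; "dr": the turn, a rotation vector about the tool's x, y, z in degrees, a list of three; "fingers": the closure, from -1 (fully open) to 1 (shut), so that 0 is half open. In form: [{"delta_pos": [tx, ty, tz], "dr": [wx, wy, wz], "fingers": fingers}, ...]. A call has exactly 5 rows; each row is the pose to reach, as a shift and turn from the pose commanded when the call began, along the tool's axes at that moment; what a row does not reach only later rows make up. A row lasts 1/8 s, in which the tool goes at most 62.5 mm and 10.7 degrees, less where a joint would pass 70% of its speed; a pose out of reach is approached as far as the arm can. A call with a gripper value outside its range is refused whole. The fingers move at their own pace and stop on an object; "newtons" is the grip in N (left out, the last holds). Time passes only in rows, so rows that repeat a pose let the fingers close, or fill a call up. It gives the time, the measured TCP pose, the force, the opening and the grip force at its end, in the units of the state.
- robot.observe(): the state, without advancing time (a new reading comes with each control period).
- viewer.read_camera(name): name is "scene" or "top" or "wrist"; returns the picture (384x512x3 uint8, red, green, blue); there is no depth.
- viewer.camera_params(name): a dict with "K" (3x3 intrinsics, pixels), "T" (4x4, takes a point from camera to world coordinates). Camera axes: x right, y down, z forward; pixel columns grow to the right and rows downward; lengths in m; the calibration is good to about 2 mm. A picture is of the moment at which its call begins: read the wrist's pose just before it. camera_params takes no time and is no camera call; for the wrist camera it gives the pose at the moment of the call.
- robot.hand_in(): hands the job in; it is judged then, once.
The state is a dict: "time": time; "qpos": joint angles; "qvel": joint speeds; "joint_efforts": joint torques, N m; "tool_pos": TCP position; "tool_rot": TCP orientation; "contact_force": force on the tool from outside, world axes, zero at the start; "torque": the same for the moment, N m; "opening": finger opening in m; "grip_force": force on a finger pad.
Only numpy, scipy, OpenCV 4.12 (cv2) and the standard library are available. Lean on these libraries where they do the work, as an engineer would, in place of code of your own. Each camera call takes 0.05 s, during which the arm holds its last target. There are 200 camera calls.

TASK

Get the counter mill ready to run: lower the hopper's hinged lid until it is fully shut, and only then turn the knurled clutch collar on the spindle beside it until its hidden keyways find the cross pin and it drops, and push it fully home. The collar sits on a spring and rises when let go, so finish with your fingers still on the collar, holding it pushed fully home, with the lid still shut. Do not knock the other goods on the counter about.

Things in the scene. Friction and masses are not known exactly. Their poses are not given: they have to be found in the camera images.
- lid (a joint): (all sizes here in mm) angle of the hopper's hinged steel lid: 0 = shut, grows as it opens (limit 1.7). It starts standing open between about 0.7 and 1.2. The hinge is stiff: the lid stays where it is left; 1 to 5 N on its front edge moves it
- lid_hinge (a point): middle of the lid's hinge line, on the hopper rim away from the robot, 130 above the counter. Turns with the lid: y lies along the hinge; -x points along the lid from the hinge to its front edge; z is the outward normal of its upper face (up when shut)
- lid_edge (a point): middle of the lid's front (free) edge, on its upper, outer face; same axes as lid_hinge. The lid is a steel plate, 140 from hinge to front edge, 160 wide, 6 thick, its upper face 6 above the hinge line. Mid front, a tab 50 wide and 4 thick stands 11 further out
- collar: knurled aluminium clutch collar, a ring 51 mm in diameter, 42 mm high, about 0.16 kg, upright round a steel spindle 24 in diameter whose top stands 3 above it at the start. Origin: centre of its underside; z up. Four keyways inside, 9.5 wide, on its own +x, +y, -x, -y. The hidden cross pin's direction is random: the collar needs 23 to 67 degrees of turn, either way round
- seat (a joint): depth (m) of the spring plate, a steel disc under the collar: 0 at the start, 0.012 with the collar home. It pushes up with about 4 N at the start, 8.5 N when home, and lifts the collar when released. The collar starts 12 above home; unaligned it stops after 2 on the pin; within about 5 degrees of a keyway it goes the full 12; a little further off it may catch part way on the round pin
- clutch_home (a point): point on the spindle's axis, fixed to the mill, where the centre of the collar's underside is when the collar is fully home (89 above the counter). z up; x and y along the mill's own axes. The spindle stands on a round pedestal 68 in diameter whose top is 4 below this point
- mill: (sizes in mm) white mill: plinth 220 (x) by 420 (y) by 50 high, origin at the centre of its underside, x pointing away from the robot. On it: steel hopper box 140 (x) by 160 (y), centred at y +110, its rim 130 above the counter; spindle and collar at x -30, y -110; grey gear casing 50 (x) by 130 (y) by 50 high at x +80, y -110
- cup: bystander, leave alone: small steel cup, 40 wide and 40 high, standing on the mill's plinth between hopper and collar, towards the back. Origin: centre of its underside
- tin: bystander, leave alone: steel tin, 66 diameter, 100 high. Origin: centre of its underside
- jar: bystander, leave alone: amber glass jar with steel cap, 72 diameter, 110 high. Origin: centre of its underside
- weight: bystander, leave alone: brass scale weight with a knob, 48 diameter, 55 high, standing on the mill's plinth between hopper and collar, towards the robot. Origin: centre of its underside
- scoop: bystander, leave alone: steel scoop, 200 long, 70 wide, 40 high, lying flat. Origin: on the underside, at the blade's back part, handle along -x
- bowl: bystander, leave alone: wooden bowl, 120 diameter, 50 high. Origin: centre of its underside
- carton: bystander, leave alone: cardboard box 70 x 110 x 60 high. Origin: centre of its underside
There are look-alikes about, which are no part of the job. Leave any green or turquoise look-alike of the collar alone.

How it is judged:
On the way, in this order (a step that is already met when the one before it is completed fails the run):
1. the hopper lid is shut (value of joint lid below 0.06 rad), for 0.2 s.
2. the collar has dropped over the pin and is fully home (z of collar in the frame of clutch_home below 0.0025 m and horizontal distance between collar and clutch_home below 0.005 m and angle between collar's own z axis and vertical below 0.1 rad), for 0.2 s.
At the end, for the whole second after the job is handed in: The lid is within 0.06 rad of shut; the collar's underside is within 2.5 mm of the home height, within 5 mm of the spindle's axis and upright within 0.1 rad; the fingers press on the collar with more than 2 N (all of step 2 and value of joint lid below 0.06 rad and contact force between the fingers and collar above 2 N); the arm keeps its last pose, push and grip.
It fails at once if the collar is pushed home while the lid is still open (value of joint lid above 0.15 rad and z of collar in the frame of clutch_home below 0.0025 m and horizontal distance between collar and clutch_home below 0.005 m and angle between collar's own z axis and vertical below 0.1 rad).
It fails at once if a bystander is pushed more than 40 mm (distance of any of cup, tin, jar, weight, scoop, bowl, carton from where it was at the start of the episode above 0.04 m).
It fails at once if a bystander is tipped over (angle between any of cup, tin, jar, weight, scoop, bowl, carton's own z axis and vertical above 0.5 rad).
It also fails if it takes over 51 s, if anything falls off the work surface, if the arm or the gripper's body presses on something with over 40 N, if the wrist force passes 120 N, or if a joint passes its speed limit or range.

## Working session

There is one attempt and no reset: what is moved stays moved. The work goes in short steps, Python scripts to look and compute and a tool call to move; the robot and the scene stay as the last step left them, time stands still between calls to the robot, and variables do not carry over. Pictures are saved under pics/ and viewed, at most 10 in all, crops included, and the job is handed in when it is done.

Besides the shell and the picture viewer there is one more tool, called after "Emit:" as name(argument=value, ...), one argument or row to a line, values as JSON. step_arm: Moves the arm, as the interface text tells. Its arguments: {"type":"object","properties":{"increments":{"type":"array"},"newtons":{"type":"number"}},"required":["increments"]}

```bash
mkdir -p pics; python3 - <<'E'
from cell import robot, viewer
import cv2,numpy as np
for n in("scene","top"):
    im=viewer.read_camera(n); cv2.imwrite(f"pics/{n}0.png",im[:,:,::-1])
    p=viewer.camera_params(n); print(n,np.round(p["K"],1).tolist(),np.round(p["T"],4).tolist())
o=robot.observe(); print(o)
E
```

```text
scene [[368.3, 0.0, 250.9], [0.0, 368.3, 184.0], [0.0, 0.0, 1.0]] [[0.4803, 0.5968, -0.6427, 1.219], [0.8771, -0.3206, 0.3578, -0.4058], [0.0075, -0.7356, -0.6774, 0.8642], [0.0, 0.0, 0.0, 1.0]]
top [[375.1, 0.0, 258.6], [0.0, 375.1, 188.6], [0.0, 0.0, 1.0]] [[0.0125, -0.9914, 0.1299, 0.3322], [-0.9996, -0.0091, 0.0269, -0.0284], [-0.0255, -0.1302, -0.9912, 1.4755], [0.0, 0.0, 0.0, 1.0]]
{'time': 0.1, 'qpos': array([ 9.79019664e-01,  3.42654840e-01,  1.52493372e+00, -1.77810608e-05,
        1.27540983e+00, -1.45956738e-01]), 'qvel': array([ 0.00164037, -0.00038804, -0.00305597, -0.00076958,  0.00121511,
        0.00040307]), 'joint_efforts': array([ 1.54776197e-03, -4.32006419e+01, -2.44693744e+01,  7.19139352e-02,
        5.26839180e-02, -6.85971054e-05]), 'tool_pos': array([0.22613286, 0.47338923, 0.22610927]), 'tool_rot': array([-3.14019939e+00, -1.87626266e-04,  2.69577779e+00]), 'contact_force': array([ 0.64281507, -0.0849107 , -0.02221416]), 'torque': array([-0.00729705,  0.01185002, -0.00259776]), 'grip_force': 0.0, 'opening': 0.09185760240161785}
```

View pics/scene0.png

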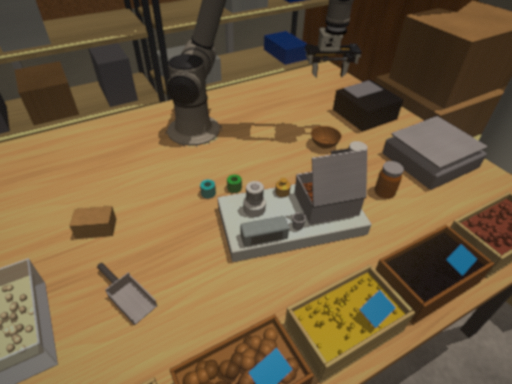

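View pics/top0.png

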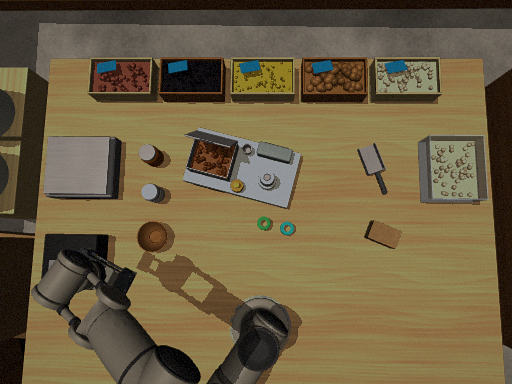

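The mill is near the centre of both pictures. In the top view the collar is at about (267,180), the hopper at (212,157) and the weight at (237,185). The lid stands open at the back. I'll enlarge both for precise pixels.

```bash
python3 - <<'E'
import cv2,numpy as np
a=cv2.imread("pics/top0.png")[120:215,175:310]; b=cv2.imread("pics/scene0.png")[140:262,205:375]
a=cv2.resize(a,None,fx=5.9,fy=5.9,interpolation=cv2.INTER_CUBIC);b=cv2.resize(b,None,fx=4.7,fy=4.7,interpolation=cv2.INTER_CUBIC)
def grid(im,x0,y0,s):
    for x in range(-(-x0//10)*10,x0+int(im.shape[1]/s)+1,10):
        X=int((x-x0+.5)*s);cv2.line(im,(X,0),(X,6),(0,0,255),1);cv2.putText(im,str(x),(X,18),0,.35,(0,0,255),1)
    for y in range(-(-y0//10)*10,y0+int(im.shape[0]/s)+1,10):
        Y=int((y-y0+.5)*s);cv2.line(im,(0,Y),(6,Y),(0,0,255),1);cv2.putText(im,str(y),(8,Y+4),0,.35,(0,0,255),1)
grid(a,175,120,5.9);grid(b,205,140,4.7)
cv2.imwrite("pics/topc.png",a[:600,:800]);cv2.imwrite("pics/scenec.png",b[:600,:800])
E
```

```text
(no output)
```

View pics/topc.png

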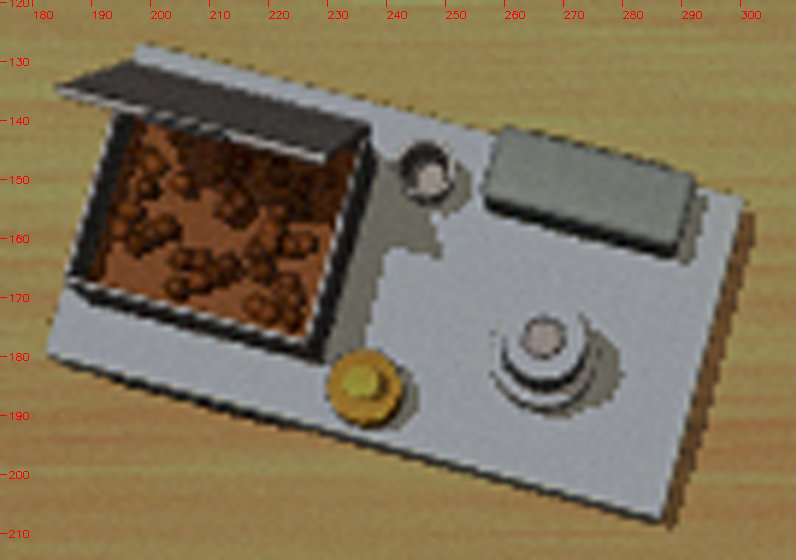

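View pics/scenec.png

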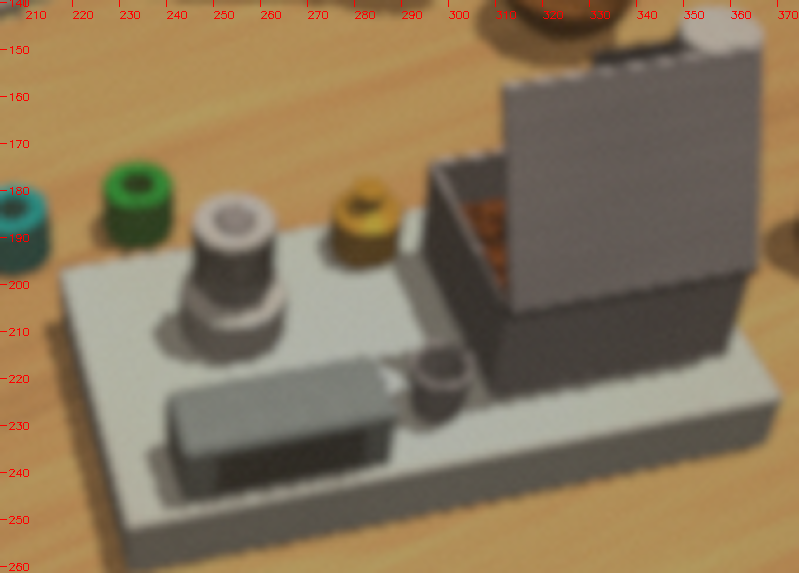

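```bash
cat > h.py <<'E'
import numpy as np
from cell import robot, viewer
from scipy.spatial.transform import Rotation as R
from scipy.optimize import least_squares
P={n:viewer.camera_params(n) for n in("scene","top")}
def proj(n,X,p=None):
    p=p or P[n];T=p["T"];c=T[:3,:3].T@(X-T[:3,3]);u=p["K"]@c;return u[:2]/u[2]
def tri(obs):
    return least_squares(lambda X:np.concatenate([proj(n,X)-uv for n,uv in obs]),[.5,0,.1])
E
python3 - <<'E'
from h import *
print(np.round(tri([("top",(266.9,176.4)),("scene",(254.7,185.9))]).x,4))
F=[("top",(182.6,179.7),(-.11,.21,.05)),("top",(286.4,208),(-.11,-.21,.05)),("top",(300.3,153.1),(.11,-.21,.05)),
("top",(227,177.1),(-.07,.03,.13)),("top",(186.7,166.6),(-.07,.19,.13)),("top",(266.9,176.4),(-.03,-.11,.146)),("scene",(254.7,185.9),(-.03,-.11,.146)),
("scene",(217.7,196.9),(-.11,-.21,.05)),("scene",(231.7,251.8),(.11,-.21,.05)),("scene",(370,224.2),(.11,.21,.05)),
("top",(184.3,135.1),(0,.19)),("top",(229.6,146.6),(0,.03)),("scene",(311.5,158.2),(0,.03)),("scene",(366.6,149.1),(0,.19)),
("scene",(314.1,205.5),(1,.03)),("scene",(365.6,196.9),(1,.19))]
def w(v,m):
    x,y,t=v[:3]; return np.array([x+np.cos(t)*m[0]-np.sin(t)*m[1],y+np.sin(t)*m[0]+np.cos(t)*m[1],m[2]])
def pt(v,m):
    if len(m)==3:return w(v,m)
    a=v[3]; d=np.array([-np.cos(a),0,np.sin(a)]);n=np.array([np.sin(a),0,np.cos(a)])
    return w(v,np.array([.07,m[1],.13])+(.14*d if m[0]==0 else 0)+.006*n)
f=lambda v:np.concatenate([proj(n,pt(v,m))-uv for n,uv,m in F])
s=least_squares(f,[.5,0,-.2,1],loss='soft_l1');v=s.x
print(np.round(v,4));print(np.round(f(v).reshape(-1,2),1).tolist())
print("spindle",w(v,(-.03,-.11,.146)),"edge",pt(v,(0,.11)),"hinge",w(v,(.07,.11,.13)))
print("weight",tri([("top",(236.5,184)),("scene",(281,179))]).x, "mill yaw deg",np.degrees(v[2]))
E
```

```text
[ 0.5508 -0.0215  0.1471]
[ 0.6064  0.0775 -0.2531  1.1466]
[[-1.0, -0.4], [0.5, -0.5], [1.0, -0.3], [-0.1, 1.0], [-1.7, 0.3], [-0.1, 0.3], [-0.2, 0.1], [-0.8, -0.3], [-0.3, 0.1], [1.8, -0.3], [-0.4, -0.4], [0.2, 0.1], [-0.3, -0.5], [0.0, -0.1], [-0.8, 1.2], [0.7, 0.1]]
spindle [ 0.54985884 -0.02149286  0.146     ] edge [0.65126547 0.17951963 0.26006171] hinge [0.7017574  0.16646147 0.13      ]
weight [0.52636927 0.08781874 0.10825685] mill yaw deg -14.500057078099616
```

Pose fit is good: spindle at (0.550, -0.0215), mill yaw -14.5°, lid at 1.15 rad. I'll push the lid with shut fingers from behind.

```bash
cat >> h.py <<'E'
def mill(x,y,z):
    c,s=np.cos(-.2531),np.sin(-.2531);return np.array([.6064+c*x-s*y,.0775+s*x+c*y,z])
def go(target,yaw=None):
    "tool-frame cm and deg from the present pose"
    o=robot.observe();T=R.from_euler("xyz",o["tool_rot"])
    d=T.inv().apply(np.array(target)-o["tool_pos"])*100
    t=(T.inv()*R.from_euler("xyz",[np.pi,0,yaw])).as_rotvec(True) if yaw is not None else 0
    print("t",round(o["time"],2),"cm",np.round(d,2),"deg",np.round(t,1))
E
python3 - <<'E'
from h import *
go([.40,.36,.345],2.8885); go(mill(.065,.11,.345),2.8885)
E
```

```text
t 0.1 cm [-20.57  -2.75 -11.89] deg [ -0.1  -0.  -11. ]
t 0.1 cm [-55.65  -7.3  -11.89] deg [ -0.1  -0.  -11. ]
```

Emit:
step_arm(
  increments=[
    {"delta_pos": [-2,0,-6],"dr": [0,0,-3],"fingers": 1},
    {"delta_pos": [-6,-1,-11.9],"dr": [0,0,-6],"fingers": 1},
    {"delta_pos": [-12,-1.6,-11.9],"dr": [0,0,-11],"fingers": 1},
    {"delta_pos": [-18,-2.4,-11.9],"dr": [0,0,-11],"fingers": 1},
    {"delta_pos": [-24,-3.2,-11.9],"dr": [0,0,-11],"fingers": 1},
  ],
  newtons=20,
)

```text
time: 0.72
tool_pos: [0.4303, 0.3402, 0.3457]
tool_rot: [3.141, -0.0, 2.888]
contact_force: [-0.8, -0.4, -0.1]
opening: 0.0461
grip_force: 0.0
```

```bash
python3 - <<'E'
from h import *
go(mill(.065,.11,.345),2.8885)
E
```

```text
t 0.72 cm [-30.13 -10.01   0.06] deg [ 0. -0. -0.]
```

Emit:
step_arm(
  increments=[
    {"delta_pos": [-6,-2,0],"dr": [0,0,0],"fingers": 1},
    {"delta_pos": [-12,-4,0],"dr": [0,0,0],"fingers": 1},
    {"delta_pos": [-18,-6,0],"dr": [0,0,0],"fingers": 1},
    {"delta_pos": [-24,-8,0],"dr": [0,0,0],"fingers": 1},
    {"delta_pos": [-30,-10,0],"dr": [0,0,0],"fingers": 1},
  ],
)

```text
time: 1.35
tool_pos: [0.6924, 0.17, 0.3453]
tool_rot: [3.142, -0.001, 2.888]
contact_force: [1.3, 0.8, 0.9]
opening: 0.001
grip_force: 0.0
```

```bash
python3 - <<'E'
from h import *
go(mill(.065,.11,.225),2.8885)
E
```

```text
t 1.35 cm [-0.49 -0.11 12.03] deg [ 0. -0. -0.]
```

Emit:
step_arm(
  increments=[
    {"delta_pos": [-0.2,0,4],"dr": [0,0,0],"fingers": 1},
    {"delta_pos": [-0.2,0,8],"dr": [0,0,0],"fingers": 1},
    {"delta_pos": [-0.2,0,12],"dr": [0,0,0],"fingers": 1},
    {"delta_pos": [-0.2,0,12],"dr": [0,0,0],"fingers": 1},
    {"delta_pos": [-0.2,0,12],"dr": [0,0,0],"fingers": 1},
  ],
)

```text
time: 1.98
tool_pos: [0.6937, 0.171, 0.2276]
tool_rot: [3.141, 0.002, 2.888]
contact_force: [0.5, 0.2, -0.0]
opening: 0.0004
grip_force: 0.0
```

```bash
python3 - <<'E'
from h import *
for a in(1.147,.95,.8,.5,.25,0):
  go(mill(.07-.1*np.cos(a)+.006*np.sin(a)+.0095,.11,.13+.1*np.sin(a)+.006*np.cos(a)))
im=viewer.read_camera("scene");import cv2
cv2.imwrite("pics/s1.png",cv2.resize(im[90:270,200:400,::-1],None,fx=3,fy=3))
E
```

```text
t 1.98 cm [ 1.73 -0.24  0.39] deg 0
t 1.98 cm [ 3.5  -0.24  1.27] deg 0
t 1.98 cm [ 4.71 -0.24  2.16] deg 0
t 1.98 cm [ 6.66 -0.24  4.42] deg 0
t 1.98 cm [ 7.72 -0.25  6.69] deg 0
t 1.98 cm [ 8.19 -0.25  9.14] deg 0
```

View pics/s1.png

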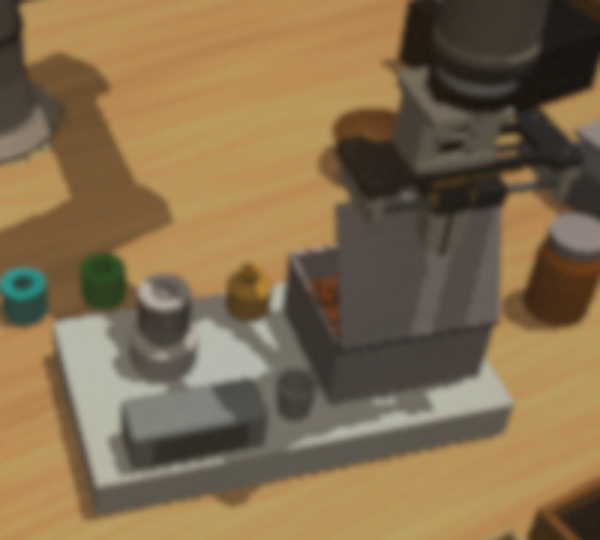

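The shut fingers (crop pixel (440,230)) are behind the lid, in line with its middle, and the body is clear above the edge. I'll sweep along the arc.

Emit:
step_arm(
  increments=[
    {"delta_pos": [1.4,-0.2,0.4],"dr": [0,0,0],"fingers": 1},
    {"delta_pos": [2.4,-0.2,0.7],"dr": [0,0,0],"fingers": 1},
    {"delta_pos": [3.5,-0.2,1.3],"dr": [0,0,0],"fingers": 1},
    {"delta_pos": [4.2,-0.2,1.7],"dr": [0,0,0],"fingers": 1},
    {"delta_pos": [4.7,-0.2,2.2],"dr": [0,0,0],"fingers": 1},
  ],
)

```text
time: 2.65
tool_pos: [0.6475, 0.1809, 0.2053]
tool_rot: [3.14, 0.003, 2.888]
contact_force: [0.9, -0.6, 2.9]
opening: 0.0004
grip_force: 1.2
```

Emit:
step_arm(
  increments=[
    {"delta_pos": [0.7,0,0.7],"dr": [0,0,0],"fingers": 1},
    {"delta_pos": [1.3,0,1.4],"dr": [0,0,0],"fingers": 1},
    {"delta_pos": [2.0,0,2.2],"dr": [0,0,0],"fingers": 1},
    {"delta_pos": [2.5,0,3.3],"dr": [0,0,0],"fingers": 1},
    {"delta_pos": [2.9,0,4.4],"dr": [0,0,0],"fingers": 1},
  ],
)

```text
time: 3.28
tool_pos: [0.6183, 0.1882, 0.1587]
tool_rot: [-3.142, -0.001, 2.888]
contact_force: [-0.5, 1.3, 1.8]
opening: 0.0006
grip_force: 0.8
```

```bash
python3 - <<'E'
from h import *
go(mill(-.0205,.11,.136))
E
```

```text
t 3.27 cm [ 0.43 -0.02  2.27] deg 0
```

Emit:
step_arm(
  increments=[
    {"delta_pos": [0.4,0,0.8],"dr": [0,0,0],"fingers": 1},
    {"delta_pos": [0.8,0,1.6],"dr": [0,0,0],"fingers": 1},
    {"delta_pos": [1.0,0,2.2],"dr": [0,0,0],"fingers": 1},
    {"delta_pos": [1.0,0,2.4],"dr": [0,0,0],"fingers": 1},
    {"delta_pos": [1.0,0,2.4],"dr": [0,0,0],"fingers": 1},
  ],
)

```text
time: 3.9
tool_pos: [0.609, 0.1905, 0.1367]
tool_rot: [3.141, 0.0, 2.888]
contact_force: [-3.5, -0.3, 6.9]
opening: 0.0003
grip_force: 3.8
```

Emit:
step_arm(
  increments=[
    {"delta_pos": [0,0,0.2],"dr": [0,0,0],"fingers": 1},
    {"delta_pos": [0,0,0.3],"dr": [0,0,0],"fingers": 1},
    {"delta_pos": [0,0,0.4],"dr": [0,0,0],"fingers": 1},
    {"delta_pos": [0,0,0.4],"dr": [0,0,0],"fingers": 1},
    {"delta_pos": [0,0,0.4],"dr": [0,0,0],"fingers": 1},
  ],
)

```text
time: 4.53
tool_pos: [0.6092, 0.1905, 0.1365]
tool_rot: [3.141, 0.002, 2.888]
contact_force: [-11.3, -2.7, 27.4]
opening: 0.0005
grip_force: 13.7
```

The lid hits a hard stop at z 0.1365 (27 N), so it is shut. Next is the collar.

```bash
python3 - <<'E'
from h import *
go([.5503,-.0215,.215])
E
```

```text
t 4.53 cm [  0.36 -21.99  -7.87] deg 0
```

Emit:
step_arm(
  increments=[
    {"delta_pos": [0,0,-5],"dr": [0,0,0],"fingers": 1},
    {"delta_pos": [0,-5,-7.5],"dr": [0,0,0],"fingers": 0.5},
    {"delta_pos": [0.2,-11,-7.5],"dr": [0,0,0],"fingers": 0},
    {"delta_pos": [0.3,-16.5,-7.5],"dr": [0,0,0],"fingers": -1},
    {"delta_pos": [0.4,-22,-7.5],"dr": [0,0,0],"fingers": -1},
  ],
)

```text
time: 5.15
tool_pos: [0.5493, -0.0229, 0.2066]
tool_rot: [3.141, -0.0, 2.888]
contact_force: [0.5, -0.5, 0.1]
opening: 0.0359
grip_force: 0.0
```

Emit:
step_arm(
  increments=[
    {"delta_pos": [0,0,0],"dr": [0,0,0],"fingers": -1},
    {"delta_pos": [0,0,0],"dr": [0,0,0],"fingers": -1},
    {"delta_pos": [0,0,0],"dr": [0,0,0],"fingers": -1},
    {"delta_pos": [0,0,0],"dr": [0,0,0],"fingers": -1},
    {"delta_pos": [0,0,0],"dr": [0,0,0],"fingers": -1},
  ],
)

```text
time: 5.78
tool_pos: [0.5504, -0.0207, 0.2066]
tool_rot: [3.141, -0.0, 2.889]
contact_force: [-0.6, 0.5, -1.4]
opening: 0.086
grip_force: 0.0
```

```bash
python3 - <<'E'
from h import *
import cv2
o=robot.observe();p=viewer.camera_params("wrist")
print(o["tool_pos"],o["contact_force"],"pred",proj("w",np.array([.5503,-.0215,.146]),p))
im=viewer.read_camera("wrist")[:,:,::-1].copy();cv2.imwrite("pics/w1.png",im)
s=viewer.read_camera("scene");cv2.imwrite("pics/both.png",np.hstack([cv2.resize(im,(400,300)),cv2.resize(s[110:260,200:400,::-1],(400,300))]))
E
```

```text
[ 0.55035162 -0.02069185  0.20660447] [-0.55446746  0.50842344 -1.40623462] pred [252.01099648 203.03121402]
```

View pics/both.png

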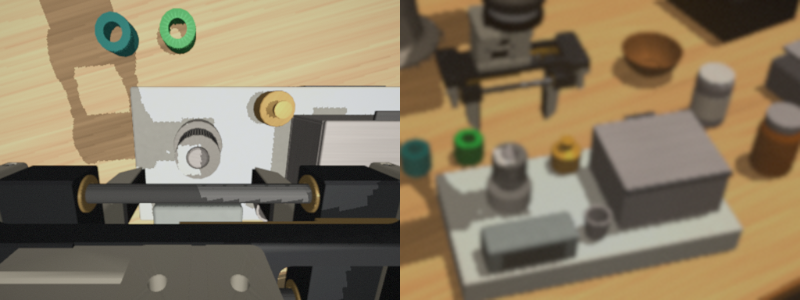

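Lid is shut in the scene view. In the wrist view the spindle top at (253,202) matches the predicted (252,203). Descend and grip.

Emit:
step_arm(
  increments=[
    {"delta_pos": [0,0,4],"dr": [0,0,0],"fingers": -1},
    {"delta_pos": [0,-0.1,7],"dr": [0,0,0],"fingers": -1},
    {"delta_pos": [0,-0.1,9.9],"dr": [0,0,0],"fingers": -1},
    {"delta_pos": [0,-0.1,9.9],"dr": [0,0,0],"fingers": -1},
    {"delta_pos": [0,-0.1,9.9],"dr": [0,0,0],"fingers": 0},
  ],
  newtons=25,
)

```text
time: 6.5
tool_pos: [0.5507, -0.0225, 0.1088]
tool_rot: [3.141, 0.002, 2.888]
contact_force: [0.3, 0.1, 0.4]
opening: 0.086
grip_force: 0.0
```

Emit:
step_arm(
  increments=[
    {"delta_pos": [0,0,0],"dr": [0,0,0],"fingers": 1},
    {"delta_pos": [0,0,0],"dr": [0,0,0],"fingers": 1},
    {"delta_pos": [0,0,0],"dr": [0,0,0],"fingers": 1},
    {"delta_pos": [0,0,0],"dr": [0,0,0],"fingers": 1},
    {"delta_pos": [0,0,0],"dr": [0,0,0],"fingers": 1},
  ],
)

```text
time: 7.12
tool_pos: [0.5501, -0.0224, 0.108]
tool_rot: [3.141, 0.0, 2.888]
contact_force: [0.3, 1.1, 2.1]
opening: 0.0495
grip_force: 25.0
```

Emit:
step_arm(
  increments=[
    {"delta_pos": [0,0,0.2],"dr": [0,0,0],"fingers": 1},
    {"delta_pos": [0,0,0.3],"dr": [0,0,0],"fingers": 1},
    {"delta_pos": [0,0,0.35],"dr": [0,0,0],"fingers": 1},
    {"delta_pos": [0,0,0.35],"dr": [0,0,0],"fingers": 1},
    {"delta_pos": [0,0,0.35],"dr": [0,0,0],"fingers": 1},
  ],
)

```text
time: 7.75
tool_pos: [0.5502, -0.0224, 0.1056]
tool_rot: [3.141, 0.001, 2.888]
contact_force: [-4.3, 1.3, 12.7]
opening: 0.0497
grip_force: 25.0
```

On the pin at 12.7 N. Now turn slowly under this load.

Emit:
step_arm(
  increments=[
    {"delta_pos": [0,0,0],"dr": [0,0,4],"fingers": 1},
    {"delta_pos": [0,0,0],"dr": [0,0,8],"fingers": 1},
    {"delta_pos": [0,0,0],"dr": [0,0,12],"fingers": 1},
    {"delta_pos": [0,0,0],"dr": [0,0,16],"fingers": 1},
    {"delta_pos": [0,0,0],"dr": [0,0,20],"fingers": 1},
  ],
)

```text
time: 8.38
tool_pos: [0.5509, -0.0228, 0.1057]
tool_rot: [3.141, 0.003, 2.537]
contact_force: [-1.3, 0.3, 11.5]
opening: 0.0497
grip_force: 25.0
```

Emit:
step_arm(
  increments=[
    {"delta_pos": [0,0,0],"dr": [0,0,2],"fingers": 1},
    {"delta_pos": [0,0,0],"dr": [0,0,4],"fingers": 1},
    {"delta_pos": [0,0,0],"dr": [0,0,6],"fingers": 1},
    {"delta_pos": [0,0,0],"dr": [0,0,8],"fingers": 1},
    {"delta_pos": [0,0,0],"dr": [0,0,10],"fingers": 1},
  ],
)

```text
time: 9.0
tool_pos: [0.5509, -0.0229, 0.1057]
tool_rot: [3.14, 0.003, 2.363]
contact_force: [-1.6, -0.5, 11.5]
opening: 0.0499
grip_force: 25.0
```

```bash
python3 - <<'E'
from h import *
o=robot.observe();print(o["torque"],o["qpos"][5],o["contact_force"])
E
```

```text
[-0.04676393  0.37118323  0.15491661] -0.9726117134738913 [-1.6426694  -0.49557442 11.48193127]
```

Turned 30° so far with no drop; continuing.

Emit:
step_arm(
  increments=[
    {"delta_pos": [0,0,0],"dr": [0,0,2],"fingers": 1},
    {"delta_pos": [0,0,0],"dr": [0,0,4],"fingers": 1},
    {"delta_pos": [0,0,0],"dr": [0,0,6],"fingers": 1},
    {"delta_pos": [0,0,0],"dr": [0,0,8],"fingers": 1},
    {"delta_pos": [0,0,0],"dr": [0,0,10],"fingers": 1},
  ],
)

```text
time: 9.62
tool_pos: [0.5508, -0.0229, 0.1057]
tool_rot: [3.14, 0.002, 2.189]
contact_force: [-2.7, -0.4, 11.4]
opening: 0.05
grip_force: 25.0
```

Emit:
step_arm(
  increments=[
    {"delta_pos": [0,0,0],"dr": [0,0,2],"fingers": 1},
    {"delta_pos": [0,0,0],"dr": [0,0,4],"fingers": 1},
    {"delta_pos": [0,0,0],"dr": [0,0,6],"fingers": 1},
    {"delta_pos": [0,0,0],"dr": [0,0,8],"fingers": 1},
    {"delta_pos": [0,0,0],"dr": [0,0,10],"fingers": 1},
  ],
)

```text
time: 10.25
tool_pos: [0.5512, -0.0229, 0.1056]
tool_rot: [3.139, 0.002, 2.014]
contact_force: [0.6, -1.7, 9.0]
opening: 0.0495
grip_force: 25.0
```

```bash
python3 - <<'E'
from h import *
import cv2
o=robot.observe();print(o["torque"],o["contact_force"])
im=viewer.read_camera("wrist")[:,:,::-1];cv2.imwrite("pics/w2.png",im)
s=viewer.read_camera("scene");cv2.imwrite("pics/both2.png",np.hstack([cv2.resize(im,(400,300)),cv2.resize(s[150:225,210:310,::-1],(400,300))]))
E
```

```text
[-0.14067251  0.16823331  0.11731451] [ 0.55810815 -1.71151524  8.96249786]
```

View pics/both2.png

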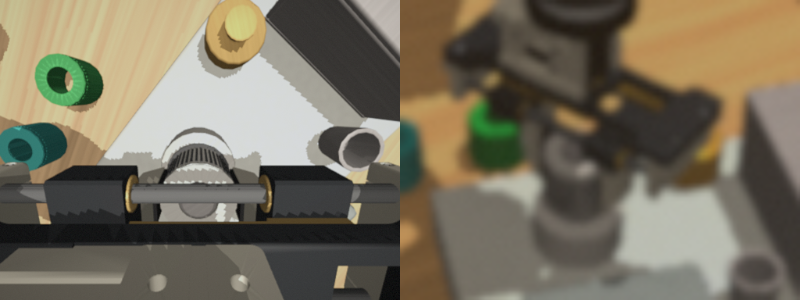

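Emit:
step_arm(
  increments=[
    {"delta_pos": [0,0,0.1],"dr": [0,0,1],"fingers": 1},
    {"delta_pos": [0,0,0.1],"dr": [0,0,2],"fingers": 1},
    {"delta_pos": [0,0,0.1],"dr": [0,0,3],"fingers": 1},
    {"delta_pos": [0,0,0.1],"dr": [0,0,4],"fingers": 1},
    {"delta_pos": [0,0,0.1],"dr": [0,0,5],"fingers": 1},
  ],
)

```text
time: 10.98
tool_pos: [0.5512, -0.0229, 0.1048]
tool_rot: [3.139, 0.002, 1.928]
contact_force: [-0.7, -0.1, 11.1]
opening: 0.0494
grip_force: 25.0
```

Emit:
step_arm(
  increments=[
    {"delta_pos": [0,0,0.1],"dr": [0,0,0],"fingers": 1},
    {"delta_pos": [0,0,0.2],"dr": [0,0,0],"fingers": 1},
    {"delta_pos": [0,0,0.3],"dr": [0,0,0],"fingers": 1},
    {"delta_pos": [0,0,0.3],"dr": [0,0,0],"fingers": 1},
    {"delta_pos": [0,0,0.3],"dr": [0,0,0],"fingers": 1},
  ],
)

```text
time: 11.6
tool_pos: [0.5512, -0.0229, 0.1037]
tool_rot: [3.138, 0.003, 1.928]
contact_force: [-7.2, 0.0, 25.1]
opening: 0.0499
grip_force: 25.0
```

```bash
python3 - <<'E'
from h import *
o=robot.observe();print(o["torque"],o["contact_force"])
E
```

```text
[-0.0584531   1.23433278 -0.08732681] [-7.21295753  0.02772611 25.07698991]
```

Emit:
step_arm(
  increments=[
    {"delta_pos": [0,0,-0.1],"dr": [0,0,1],"fingers": 1},
    {"delta_pos": [0,0,-0.15],"dr": [0,0,2],"fingers": 1},
    {"delta_pos": [0,0,-0.15],"dr": [0,0,3],"fingers": 1},
    {"delta_pos": [0,0,-0.15],"dr": [0,0,4],"fingers": 1},
    {"delta_pos": [0,0,-0.15],"dr": [0,0,5],"fingers": 1},
  ],
  newtons=35,
)

```text
time: 12.22
tool_pos: [0.5506, -0.023, 0.1026]
tool_rot: [3.14, 0.002, 1.84]
contact_force: [0.2, -2.4, 5.3]
opening: 0.0498
grip_force: 35.0
```

```bash
python3 - <<'E'
from h import *
o=robot.observe();print(o["torque"],o["contact_force"])
E
```

```text
[-0.23723659  0.17903568  0.03094241] [ 0.18334618 -2.43349633  5.27352369]
```

It dropped: force is now only the spring, 5 N. Pushing home.

Emit:
step_arm(
  increments=[
    {"delta_pos": [0,0,0.15],"dr": [0,0,0],"fingers": 1},
    {"delta_pos": [0,0,0.3],"dr": [0,0,0],"fingers": 1},
    {"delta_pos": [0,0,0.45],"dr": [0,0,0],"fingers": 1},
    {"delta_pos": [0,0,0.5],"dr": [0,0,0],"fingers": 1},
    {"delta_pos": [0,0,0.5],"dr": [0,0,0],"fingers": 1},
  ],
)

```text
time: 12.85
tool_pos: [0.5506, -0.023, 0.0975]
tool_rot: [3.14, 0.001, 1.841]
contact_force: [-0.4, -1.9, 7.4]
opening: 0.0498
grip_force: 35.0
```

Emit:
step_arm(
  increments=[
    {"delta_pos": [0,0,0.1],"dr": [0,0,0],"fingers": 1},
    {"delta_pos": [0,0,0.15],"dr": [0,0,0],"fingers": 1},
    {"delta_pos": [0,0,0.2],"dr": [0,0,0],"fingers": 1},
    {"delta_pos": [0,0,0.25],"dr": [0,0,0],"fingers": 1},
    {"delta_pos": [0,0,0.25],"dr": [0,0,0],"fingers": 1},
  ],
)

```text
time: 13.48
tool_pos: [0.5506, -0.023, 0.0959]
tool_rot: [3.14, 0.002, 1.841]
contact_force: [-3.8, -1.3, 14.8]
opening: 0.0497
grip_force: 35.0
```

Stopped after 12.1 mm of travel at 14.8 N. Checking with a hold and a look.

Emit:
step_arm(
  increments=[
    {"delta_pos": [0,0,0.05],"dr": [0,0,0],"fingers": 1},
    {"delta_pos": [0,0,0.05],"dr": [0,0,0],"fingers": 1},
    {"delta_pos": [0,0,0.05],"dr": [0,0,0],"fingers": 1},
    {"delta_pos": [0,0,0.05],"dr": [0,0,0],"fingers": 1},
    {"delta_pos": [0,0,0.05],"dr": [0,0,0],"fingers": 1},
  ],
)

```text
time: 14.1
tool_pos: [0.5507, -0.023, 0.096]
tool_rot: [3.139, 0.002, 1.841]
contact_force: [-4.5, -0.3, 18.3]
opening: 0.0491
grip_force: 35.0
```

```bash
python3 - <<'E'
from h import *
import cv2
im=viewer.read_camera("wrist")[:,:,::-1]
s=viewer.read_camera("scene");cv2.imwrite("pics/both3.png",np.hstack([cv2.resize(im,(400,300)),cv2.resize(s[140:245,220:360,::-1],(400,300))]))
E
```

```text
(no output)
```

View pics/both3.png

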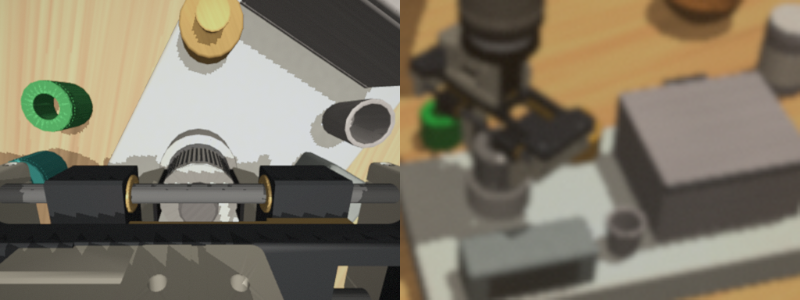

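The lid is shut (right half, top face at about (700,130)), and the collar sits low on the pedestal at (495,180) with the fingers on it. The push is firm against a hard stop and nothing else has moved, so I'm handing in.

```bash
python3 -c "
from cell import robot
print(robot.hand_in())"
```

```text
the job is handed in; nothing more can be done
None
```

I shut the lid first, then turned the collar about 60° until it dropped over the pin. I handed in with the fingers holding it home (about 12 mm of travel, 18 N, other goods in view undisturbed); the hand-in gave no pass or fail.

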